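Turn in the pan handle and start its hotplate

TASK

On the two-plate hotplate, swing the handle of the lidded steel pan inward, so that it points straight across the other plate instead of sticking out over the front panel, with the pan left standing flat and upright on its own plate. Then push the green start button in front of the pan's plate fully down and let it spring back up. Leave the other start button alone and do not disturb the petri dish, the small beaker or the conical flask.

Things in the scene. Friction and masses are not known exactly. Their poses are not given: they have to be found in the camera images.
- hotplate: White two-plate hotplate, fixed, 195 (x) x 246 (y) mm, case top 55 mm above its origin. Origin: centre of its underside; -x is its front (robot side), +y its left. Two dark round plates, each in a guard ring standing 5 mm above the plate (inner radius 50, outer 54 mm), in which the pan can turn with 7 mm of play. Two green start buttons on the front strip, one before each plate.
- plate_left (a point): Centre of the top face of the left plate, 59 mm above the hotplate origin; in the hotplate's frame x = +20, y = +57 mm.
- plate_right (a point): Centre of the top face of the right plate, 59 mm above the hotplate origin; in the hotplate's frame x = +20, y = -57 mm.
- pan: Loose lidded steel pan, 0.4 to 0.75 kg, on the left or right plate (varies); lid fixed to it. Body 86 mm, lid 92 mm diameter, 58 mm high, black knob on top to 73 mm. Origin: centre of its underside. Its straight handle runs along its own -x axis at 38 mm above the underside. At the start it points to the hotplate's front, within 20 degrees, over that plate's start button.
- handle_grip (a point): Middle of the pan's black handle grip, 99.5 mm from the pan's axis. The grip is 75 mm long (62 to 137 mm from the axis), 18 mm wide, 14 mm thick; its mid-height is 97 mm above the hotplate origin.
- handle_end (a point): Free end of the pan's handle, 137 mm from the pan's axis, at the handle's mid-height.
- start_left (a joint): Travel of the left green start button (m): 0 is up, 0.006 is fully down; it springs back when let go.
- start_right (a joint): Travel of the right green start button (m): 0 is up, 0.006 is fully down; it springs back when let go.
- start_left_top (a point): Centre of the top face of the left green start button, in front of the left plate (green cap 28 mm diameter in a black housing of 44 mm; cap top 77 mm above the hotplate origin when up, 71 mm when down, housing top 67 mm). It is pressed straight down, 6 mm travel against a spring that takes 4 N at the bottom.
- start_right_top (a point): Centre of the top face of the right green start button, in front of the right plate; otherwise like the left one.
- petri_dish: Loose clear petri dish, 57 mm diameter, 13 mm high, standing on the plate that has no pan. Origin: centre of its underside. The pan's handle passes 18 mm above its rim.
- beaker: Loose small glass beaker, 43 mm diameter, 56 mm high, on the worktop to the left of the hotplate. Origin: centre of its underside.
- erlenmeyer: Loose conical glass flask, 65 mm diameter, 97 mm high, on the worktop to the left, beyond the beaker. Origin: centre of its underside.

How it is judged:
On the way, in this order (a step that is already met when the one before it is completed fails the run):
1. the pan's handle points inward across the other plate, the pan seated on its plate, no button pressed ((horizontal distance between pan and plate_left below 0.012 m or horizontal distance between pan and plate_right below 0.012 m) and z of pan in the frame of hotplate below 0.063 m and angle between pan's own z axis and vertical below 0.06 rad and x of handle_end in the frame of hotplate between -0.03 and 0.07 m and y of handle_end in the frame of hotplate between -0.11 and 0.11 m and value of joint each of start_left, start_right below 0.002 m), for 0.2 s.
2. the start button in front of the pan's plate is fully down (at least 5 of 6 mm), the handle still inward ((horizontal distance between pan and plate_left below 0.012 m or horizontal distance between pan and plate_right below 0.012 m) and z of pan in the frame of hotplate below 0.063 m and angle between pan's own z axis and vertical below 0.06 rad and x of handle_end in the frame of hotplate between -0.03 and 0.07 m and y of handle_end in the frame of hotplate between -0.11 and 0.11 m and ((y of pan in the frame of hotplate above 0 m and value of joint start_left above 0.005 m) or (y of pan in the frame of hotplate below 0 m and value of joint start_right above 0.005 m))), for 0.04 s.
At the end, for the whole second after the job is handed in: Both start buttons are up (within 1 mm); the pan stands upright on its plate, within 12 mm of the plate's centre; the end of its handle lies over the hotplate, pointing across the other plate, within 50 mm (20 degrees) of the line through both plate centres; the pan is at rest ((horizontal distance between pan and plate_left below 0.012 m or horizontal distance between pan and plate_right below 0.012 m) and z of pan in the frame of hotplate below 0.063 m and angle between pan's own z axis and vertical below 0.06 rad and x of handle_end in the frame of hotplate between -0.03 and 0.07 m and y of handle_end in the frame of hotplate between -0.11 and 0.11 m and value of joint each of start_left, start_right below 0.001 m and linear speed of pan below 0.02 m/s and angular speed of pan below 0.1 rad/s); the robot touches nothing.
It fails at once if the start button of the other plate is pressed ((y of pan in the frame of hotplate above 0 m and value of joint start_right above 0.003 m) or (y of pan in the frame of hotplate below 0 m and value of joint start_left above 0.003 m)).
It fails at once if the pan is tipped (angle between pan's own z axis and vertical above 0.3 rad).
It fails at once if the petri dish, the beaker or the flask is displaced by more than 20 mm or tipped (distance of any of petri_dish, beaker, erlenmeyer from where it was at the start of the episode above 0.02 m or angle between any of petri_dish, beaker, erlenmeyer's own z axis and vertical above 0.3 rad).
It also fails if it takes over 50 s, if anything falls off the work surface, if the arm or the gripper's body presses on something with over 40 N, if the wrist force passes 120 N, or if a joint passes its speed limit or range.

ROBOT

A 6-joint arm with a two-finger parallel gripper is mounted at the origin on a cart in front of the work surface, level with it; the furniture and walls round the work are solid. World frame = base frame: x ahead of the robot, y to its left, z up, the work surface at z = 0. Lengths are in m, angles in rad, forces in N, time in s.
With the tool pointing down it reaches from about 0.35 to 0.85 m from the base axis. Payload 8.1 kg.
Tool frame: the origin (TCP) lies between the finger pads; the fingertips stand 11 mm ahead of it and the grasp point (between the pads) lies 8 mm behind it (robot.tips_ahead is the distance from the TCP to the fingertips, in m); z points along the fingers, y is the line along which they close (so a half turn about z gives the same grasp; the last joint's range is limited). The gripper opens to 93 mm and grips with 3 to 60 N. Pads are 15 mm wide; open, the fingers measure 128 mm over their backs; the gripper's body (75 mm by 188 mm) begins 65 mm behind the grasp point.
Start: joints at [-1.372, 0.13, 1.488, -0, 1.523, -0.085], TCP at [0.168, -0.576, 0.23] pointing down, gripper open.
Joint ranges: [-2.96, 2.96], [-0.89, 2.26], [0.02, 2.5], [-1.34, 4.48], [0, 2.73], [-2.66, 2.66]. Speed limits (rad/s): [2.39, 2.39, 2.79, 3.14, 3.14, 3.14].

INTERFACE

Orientations are given as a rotation vector (axis times angle).
In Python, from plant import robot gives the robot as it stands. The module is installed in compiled form; this text tells all that it offers.
- The arm moves only by the tool move_arm, never from a script. Its argument "deltas" is one flat list of numbers, 7 for each row, row after row: the shift along the tool's x, y, z in m, then the turn, a rotation vector about the tool's x, y, z in rad, then the opening, from 0 (shut) to 1 (fully open). A call has 1 to 12 rows; each row is the pose to reach, as a shift and turn from the pose commanded when the call began, along the tool's axes at that moment; what a row does not reach only later rows make up. A row lasts 1/8 s, in which the tool goes at most 62.5 mm and 10.7 degrees, less where a joint would pass 70% of its speed; a pose out of reach is approached as far as the arm can. A call with a gripper value outside its range is refused whole. The fingers move at their own pace and stop on an object; "squeeze" is the grip in N (left out, the last holds). Time passes only in rows, so rows that repeat a pose let the fingers close. It gives the time, the measured TCP pose, the force, the opening and the grip force at its end, in the units of the state.
- robot.read_state(): the state, without advancing time (a new reading comes with each control period).
- robot.read_camera(name): name is "scene" or "top" or "wrist"; returns (picture, depth): 384x512x3 uint8, red, green, blue; 384x512 float32, m along the optical axis (not along the pixel's ray), 0 where there is no reading.
- robot.camera_model(name): a dict with "K" (3x3 intrinsics, pixels), "R" (3x3) and "t" (3): a world point X has camera coordinates R X + t; the wrist camera has in their place "tool_from_camera" (4x4, takes a point from camera to tool coordinates, whose origin is the TCP and whose axes are the flange's). Camera axes: x right, y down, z forward; pixel columns grow to the right and rows downward; lengths in m; the calibration is good to about 2 mm. A picture is of the moment at which its call begins: read the wrist's pose just before it. camera_model takes no time and is no camera call.
- robot.close_job(): hands the job in; it is judged then, once.
Trained networks look in the newest picture that a camera, given by its name, has taken for a name from the list of things; names that differ only in an ending like _2 or _b are one class to them, and where a whole thing is asked for, a point or a joint stands for the part that bears it (a point fixed in the world has none). Each returns a list of dicts, best first, with "confidence" (0 to 1); they miss things now and then, are a little off and sometimes report something else, mostly with a low value. They report only what shows in the picture. A call takes as long as a camera call.
- robot.recognise(camera, label): "uv" ([column, row] in pixels, amid what is visible of it).
The state is a dict: "t": time; "q": joint angles; "dq": joint speeds; "joint_torque": joint torques, N m; "tool_pos": TCP position; "orientation": TCP orientation; "force": force on the tool from outside, world axes, zero at the start; "wrist_torque": the same for the moment, N m; "opening": finger opening in m; "gripper_force": force on a finger pad.
Only numpy, scipy, OpenCV 4.12 (cv2) and the standard library are available. Lean on these libraries where they do the work, as an engineer would, in place of code of your own. Each camera call takes 0.05 s, during which the arm holds its last target. There are 200 camera calls.

## Working session

There is one attempt and no reset: what is moved stays moved. The work goes in short steps, Python scripts to look and compute and a tool call to move; the robot and the scene stay as the last step left them, time stands still between calls to the robot, and variables do not carry over. Pictures are saved under pics/ and viewed, at most 10 in all, crops included, and the job is handed in when it is done.

Besides the shell and the picture viewer there is one more tool, called after "Emit:" by a JSON object that holds its "method" and its "body", one argument or row to a line. move_arm: Moves the arm, as the interface text tells. Its arguments: {"type":"object","properties":{"deltas":{"type":"array","items":{"type":"number"}},"squeeze":{"type":"number"}},"required":["deltas"]}

```bash
mkdir -p pics
cat > h.py <<'E'
import numpy as np, cv2
from plant import robot
def pts(name,d):
    m=robot.camera_model(name);K=m["K"];R=np.array(m["R"]);t=np.array(m["t"])
    v,u=np.mgrid[0:384,0:512]
    c=np.stack([(u-K[0][2])/K[0][0]*d,(v-K[1][2])/K[1][1]*d,d],-1)
    return (c-t)@R
E
python3 - <<'E'
from h import *
for n in("top","scene"):
    p,d=robot.read_camera(n); P=pts(n,d); np.save(n+".npy",P); cv2.imwrite(f"pics/{n}.png",p[...,::-1])
    for l in("hotplate","pan","handle_grip","start_left_top","start_right_top","petri_dish","beaker","erlenmeyer"):
        for r in robot.recognise(n,l)[:2]:
            u,v=map(int,r["uv"]); print(n,l,round(r["confidence"],2),u,v,P[v,u].round(3))
print(robot.read_state())
E
```

```text
top hotplate 0.61 334 192 [ 0.555 -0.107  0.059]
top pan 0.57 303 176 [ 0.584 -0.034  0.119]
top handle_grip 0.79 301 175 [ 0.587 -0.03   0.116]
top handle_grip 0.56 334 192 [ 0.555 -0.107  0.059]
top start_left_top 0.39 304 211 [ 0.511 -0.035  0.077]
top beaker 0.56 224 195 [0.567 0.158 0.008]
top erlenmeyer 0.72 190 200 [0.55  0.233 0.06 ]
top erlenmeyer 0.53 222 194 [0.57  0.164 0.003]
scene hotplate 0.87 285 194 [ 0.515 -0.016  0.063]
scene hotplate 0.38 317 173 [ 0.497 -0.144  0.078]
scene pan 0.84 268 174 [ 0.567 -0.016  0.101]
scene handle_grip 0.74 265 175 [ 0.572 -0.01   0.099]
scene start_right_top 0.63 319 173 [ 0.493 -0.147  0.078]
scene petri_dish 0.52 286 166 [ 0.601 -0.159  0.063]
scene petri_dish 0.41 284 190 [ 0.524 -0.024  0.068]
scene beaker 0.73 223 224 [0.552 0.172 0.059]
scene erlenmeyer 0.68 197 249 [0.545 0.258 0.047]
{'t': 0.9, 'q': array([-1.37238565e+00,  1.30369561e-01,  1.48813897e+00, -3.11144188e-06,
        1.52302941e+00, -8.54048288e-02]), 'dq': array([ 0.00069504,  0.00213443, -0.00051345,  0.00155669,  0.00144731,
        0.00089336]), 'joint_torque': array([ 2.70135342e-04, -5.59753525e+01, -4.92060685e+01,  7.68488436e-02,
        2.25014985e-02,  1.01254975e-05]), 'tool_pos': array([ 0.16803462, -0.57601477,  0.22968697]), 'orientation': array([ 3.10995902e+00,  4.44314052e-01, -2.08796178e-08]), 'force': array([ 0.44032408, -0.20102846,  0.38180426]), 'wrist_torque': array([ 0.0132631 , -0.00065872, -0.02578753]), 'gripper_force': 0.0, 'opening': 0.09311782559217736}
```

View pics/top.png

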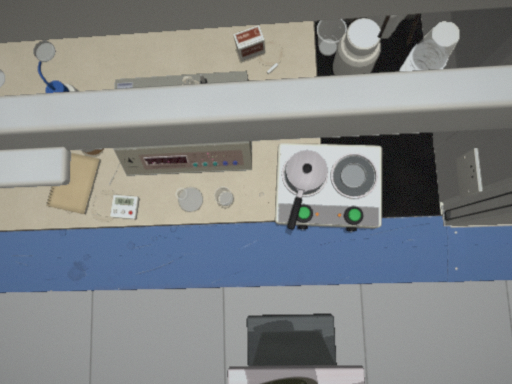

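View pics/scene.png

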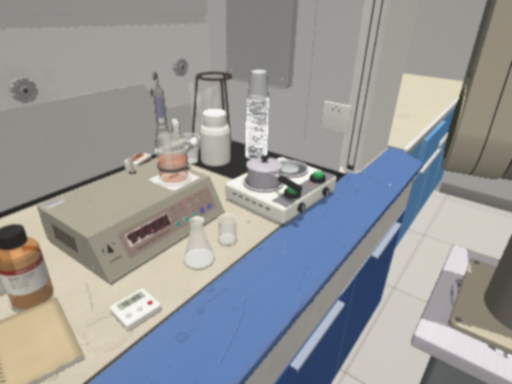

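The top view shows the pan on the left plate (lid at about 305,172), its handle pointing to the front and slightly left (end at about 292,228). The green buttons are at (304,213) and (354,215), and the dish is on the right plate at about (354,175). Next I'll measure these from the depth.

Run:
```python
from h import *
P=np.load("top.npy"); im=cv2.imread("pics/top.png").astype(int)
v,u=np.mgrid[0:384,0:512]
box=(u>270)&(u<390)&(v>138)&(v<235)
b,g,r=im[...,0],im[...,1],im[...,2]
G=box&(g>r+40)&(g>b+30)
B=[]
for lo,hi in((270,330),(330,390)):
    m=G&(u>lo)&(u<hi); Q=P[m]; B.append(np.median(Q,0)); print("btn",m.sum(),Q.mean(0).round(4),B[-1].round(4))
lid=box&(P[...,2]>.105)&(P[...,2]<.122); Q=P[lid]; 
c,rad=cv2.minEnclosingCircle(Q[:,:2].astype(np.float32)); print("lid",lid.sum(),Q.mean(0).round(4),np.round(c,4),round(rad,4))
print("knob",P[box&(P[...,2]>.125)].mean(0).round(4))
H=box&(P[...,2]>.088)&(P[...,2]<.112)&(r<70)&(v>188); Q=P[H]; print("handle",H.sum(),Q.mean(0).round(4),Q.min(0).round(3),Q.max(0).round(3))
c0,s,vt=np.linalg.svd(Q[:,:2]-Q[:,:2].mean(0)); print("dir",vt[0])
case=box&(abs(P[...,2]-.055)<.006)&(r>120); rc=cv2.minAreaRect(P[case][:,:2].astype(np.float32)); print("case",rc)
rd=box&(P[...,2]>.04); print(cv2.minAreaRect(P[rd&(r>120)][:,:2].astype(np.float32)))
```

```text
btn 114 [ 0.5079 -0.0342  0.0766] [ 0.5073 -0.0343  0.0773]
btn 128 [ 0.4987 -0.1456  0.084 ] [ 0.4993 -0.1467  0.0773]
lid 1300 [ 0.5945 -0.04    0.1135] [ 0.5595 -0.0292] 0.0891
knob [ 0.5291 -0.0183  0.4602]
handle 231 [ 0.5036 -0.0112  0.1038] [ 0.47  -0.028  0.097] [0.538 0.006 0.108]
dir [-0.94625462  0.32342263]
case ((0.5772081017494202, -0.09531204402446747), (0.24551133811473846, 0.1939370036125183), 85.5581283569336)
((0.5379069447517395, -0.09269878268241882), (0.24638807773590088, 0.2748236060142517), 85.5581283569336)
```

Run:
```python
from h import *
for n in("top","scene"):
    P=np.load(n+".npy"); ok=np.isfinite(P).all(-1)&(abs(P).max(-1)<2)
    a=np.array([.168,-.576]);b=np.array([.5,.034]);L=np.linalg.norm(b-a);e=(b-a)/L
    w=P[...,:2]-a; s=w@e; d=abs(w[...,0]*e[1]-w[...,1]*e[0])
    m=ok&(s>-.1)&(s<L+.1)&(d<.15)&(P[...,2]>.1)
    v,u=np.nonzero(m); print(n,m.sum(), P[m][::max(1,m.sum()//12)].round(2).tolist())
    m=ok&(P[...,0]>.3)&(P[...,0]<.9)&(abs(P[...,1]+.05)<.3)&(P[...,2]>.15); Q=P[m]; print(m.sum(), Q.min(0),Q.max(0)) if m.sum() else 0
P=np.load("top.npy"); print(P[[90,110,130],[300,300,100]].round(2))
```

```text
top 44304 [[0.46, 0.08, 0.92], [0.47, 0.05, 0.92], [0.47, 0.03, 0.91], [0.47, 0.05, 0.91], [0.5, -0.08, 0.79], [0.5, -0.02, 0.79], [0.49, -0.03, 0.79], [0.49, -0.01, 0.79], [0.49, 0.04, 0.79], [0.49, 0.1, 0.79], [0.48, -0.1, 0.75], [0.48, 0.07, 0.75]]
52316 [ 0.40857609 -0.34999434  0.15003624] [0.89981891 0.19552872 0.99907004]
scene 666 [[0.61, -0.04, 0.13], [0.59, -0.04, 0.13], [0.59, -0.04, 0.12], [0.62, -0.02, 0.12], [0.58, -0.04, 0.12], [0.6, -0.01, 0.12], [0.56, -0.04, 0.11], [0.58, -0.01, 0.11], [0.59, 0.0, 0.11], [0.58, -0.0, 0.1], [0.53, -0.01, 0.1], [0.49, -0.01, 0.1], [0.47, -0.01, 0.1]]
6778 [ 0.67993505 -0.34999705  0.15001304] [0.89995361 0.18991583 0.47070294]
[[0.5  0.   0.79]
 [0.49 0.   0.79]
 [0.48 0.12 0.79]]
```

Emit:
{"method": "move_arm", "body": {
  "deltas": [0, 0, 0, 0, 0, 0.14, 0, 0, 0, 0, 0, 0, 0.284, 0]
}}

```text
t: 1.15
tool_pos: [0.168, -0.576, 0.2296]
orientation: [3.142, -0.008, -0.0]
force: [0.0, -0.5, -0.5]
opening: 0.0775
gripper_force: 0.0
```

Emit:
{"method": "move_arm", "body": {
  "deltas": [0.01, -0.03, 0, 0, 0, 0, 0, 0.04, -0.08, 0, 0, 0, 0, 0, 0.07, -0.135, 0, 0, 0, 0, 0, 0.1, -0.19, 0, 0, 0, 0, 0, 0.13, -0.245, 0, 0, 0, 0, 0, 0.16, -0.3, 0, 0, 0, 0, 0, 0.19, -0.355, 0, 0, 0, 0, 0, 0.22, -0.41, 0, 0, 0, 0, 0, 0.25, -0.465, 0, 0, 0, 0, 0, 0.285, -0.52, 0, 0, 0, 0, 0, 0.315, -0.57, 0, 0, 0, 0, 0, 0.334, -0.61, 0, 0, 0, 0, 0]
}}

```text
t: 2.65
tool_pos: [0.5031, 0.0365, 0.2298]
orientation: [-3.141, -0.002, -0.001]
force: [0.1, 0.1, -0.4]
opening: 0.0005
gripper_force: 0.0
```

Emit:
{"method": "move_arm", "body": {
  "deltas": [0, 0, 0.03, 0, 0, 0, 0, 0, 0, 0.07, 0, 0, 0, 0, 0, 0, 0.11, 0, 0, 0, 0, 0, 0, 0.132, 0, 0, 0, 0, 0, 0, 0.132, 0, 0, 0, 0]
}}

```text
t: 3.28
tool_pos: [0.5004, 0.034, 0.0957]
orientation: [-3.141, 0.0, 0.007]
force: [-0.5, -0.8, -0.7]
opening: 0.0003
gripper_force: 0.0
```

Run:
```python
from h import *
p,d=robot.read_camera("scene"); cv2.imwrite("pics/s2.png",cv2.resize(p[120:240,180:360,::-1],(720,480)))
```

```text
(no output)
```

View pics/s2.png

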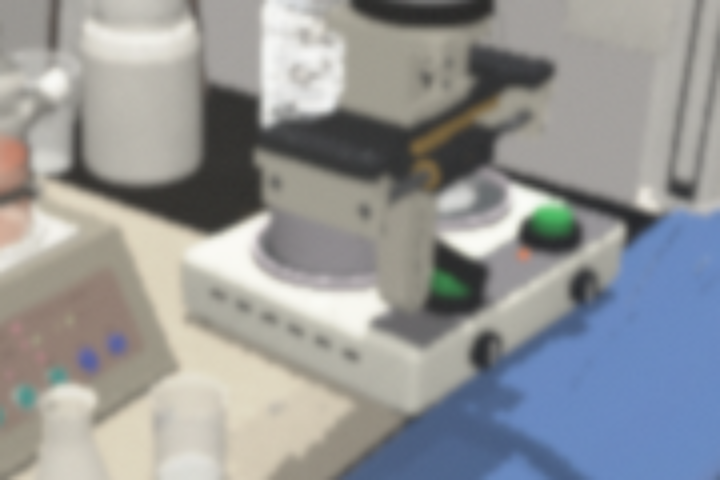

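Emit:
{"method": "move_arm", "body": {
  "deltas": [0.002, 0.012, 0, 0, 0, 0, 0, -0.004, 0.025, 0, 0, 0, 0, 0, -0.01, 0.038, 0, 0, 0, 0, 0, -0.014, 0.052, 0, 0, 0, 0, 0, -0.016, 0.067, 0, 0, 0, 0, 0, -0.016, 0.082, 0, 0, 0, 0, 0, -0.014, 0.097, 0, 0, 0, 0, 0, -0.014, 0.097, 0, 0, 0, 0, 0]
}}

```text
t: 4.32
tool_pos: [0.4883, -0.0643, 0.0976]
orientation: [3.141, -0.003, -0.0]
force: [1.0, 0.7, -0.7]
opening: 0.0007
gripper_force: 0.0
```

Run:
```python
from h import *
p,d=robot.read_camera("scene"); cv2.imwrite("pics/s3.png",cv2.resize(p[120:240,180:360,::-1],(720,480)))
```

```text
(no output)
```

View pics/s3.png

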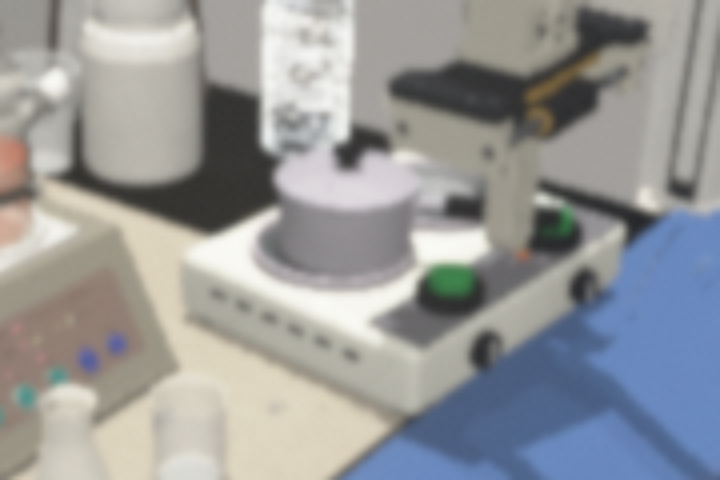

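The handle follows the finger and the pan is seated, with its lid at about (348,180) in this crop. I'll continue the arc.

Emit:
{"method": "move_arm", "body": {
  "deltas": [0.004, 0.015, 0, 0, 0, 0, 0, 0.01, 0.029, 0, 0, 0, 0, 0, 0.018, 0.043, 0, 0, 0, 0, 0, 0.028, 0.055, 0, 0, 0, 0, 0, 0.04, 0.066, 0, 0, 0, 0, 0, 0.054, 0.076, 0, 0, 0, 0, 0, 0.066, 0.082, 0, 0, 0, 0, 0, 0.078, 0.086, 0, 0, 0, 0, 0, 0.082, 0.087, 0, 0, 0, 0, 0, 0.082, 0.087, 0, 0, 0, 0, 0]
}}

```text
t: 5.62
tool_pos: [0.5703, -0.15, 0.0976]
orientation: [3.141, 0.0, -0.0]
force: [-0.9, -0.1, 0.1]
opening: 0.0009
gripper_force: 0.0
```

Emit:
{"method": "move_arm", "body": {
  "deltas": [-0.01, 0, 0, 0, 0, 0, 0, -0.02, 0, 0, 0, 0, 0, 0, -0.02, 0, -0.04, 0, 0, 0, 0, -0.02, 0, -0.09, 0, 0, 0, 0, -0.02, 0, -0.13, 0, 0, 0, 0, -0.04, -0.04, -0.13, 0, 0, 0, 0, -0.06, -0.09, -0.13, 0, 0, 0, 0, -0.06, -0.115, -0.13, 0, 0, 0, 0, -0.06, -0.115, -0.13, 0, 0, 0, 0]
}}

```text
t: 6.75
tool_pos: [0.5093, -0.0337, 0.2278]
orientation: [-3.142, -0.004, -0.001]
force: [-0.7, -0.3, -0.4]
opening: 0.0006
gripper_force: 0.0
```

Run:
```python
from h import *
p,d=robot.read_camera("scene"); cv2.imwrite("pics/s4.png",cv2.resize(p[120:240,180:360,::-1],(720,480)))
P=pts("scene",d); b,g,r=[p[...,i].astype(int) for i in(2,1,0)]
v,u=np.mgrid[0:384,0:512]
Q=P[(r<70)&(g<70)&(P[...,2]>.093)&(P[...,2]<.112)&(P[...,0]>.45)&(P[...,0]<.68)&(P[...,1]<-.09)&(P[...,1]>-.25)]
print(len(Q), Q.mean(0),Q.min(0),Q.max(0))
G=(g>r+40)&(g>b+30)&(v>150)&(v<210)
for lo,hi in((-.09,0),(-.2,-.1)):
    q=P[G&(P[...,1]>lo)&(P[...,1]<hi)&(P[...,2]>.073)&(P[...,2]<.082)]; print("btn",len(q),q.mean(0).round(4) if len(q) else 0)
q=P[(P[...,2]>.127)&(P[...,2]<.135)&(abs(P[...,0]-.6)<.04)&(abs(P[...,1]+.04)<.04)]; print("knob",len(q),q.mean(0),P[...,2][(abs(P[...,0]-.6)<.04)&(abs(P[...,1]+.04)<.04)].max())
```

```text
57 [ 0.58440655 -0.1392469   0.10257586] [ 0.57725828 -0.17138577  0.09460696] [ 0.5984599  -0.11308307  0.10699489]
btn 40 [ 0.5027 -0.0285  0.077 ]
btn 49 [ 0.4951 -0.1444  0.0769]
knob 37 [ 0.59587155 -0.04665533  0.13082364] 0.13385764147285503
```

View pics/s4.png

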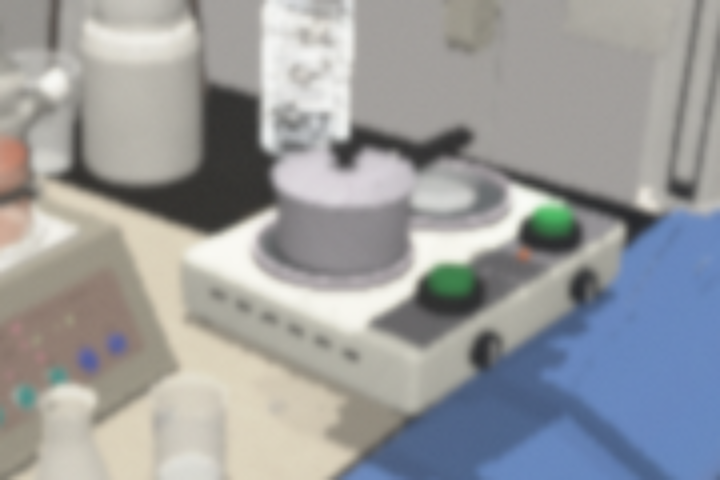

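The handle now points across the right plate (end at about 460,135), the pan is seated, and both buttons are up. Next I'll press the left one.

Emit:
{"method": "move_arm", "body": {
  "deltas": [-0.002, 0, 0.04, 0, 0, 0, 0, -0.002, 0, 0.09, 0, 0, 0, 0, -0.002, 0, 0.13, 0, 0, 0, 0, -0.002, 0, 0.137, 0, 0, 0, 0, -0.002, 0, 0.142, 0, 0, 0, 0, -0.002, 0, 0.145, 0, 0, 0, 0, -0.002, 0, 0.146, 0, 0, 0, 0, -0.002, 0, 0.146, 0, 0, 0, 0]
}}

```text
t: 7.8
tool_pos: [0.5094, -0.0355, 0.083]
orientation: [3.141, -0.0, 0.004]
force: [0.6, -1.9, 4.1]
opening: 0.0006
gripper_force: 1.7
```

Emit:
{"method": "move_arm", "body": {
  "deltas": [0, 0, 0.001, 0, 0, 0, 0, 0, 0, 0.002, 0, 0, 0, 0, 0, 0, 0.002, 0, 0, 0, 0]
}}

```text
t: 8.18
tool_pos: [0.5095, -0.0354, 0.082]
orientation: [3.141, -0.0, 0.004]
force: [-4.3, -2.3, 17.1]
opening: 0.0001
gripper_force: 8.6
```

Force is past the 4 N spring limit, so the button is bottomed. Now I'll retract.

Emit:
{"method": "move_arm", "body": {
  "deltas": [0, 0, -0.01, 0, 0, 0, 0, 0, 0, -0.05, 0, 0, 0, 0, -0.02, 0, -0.1, 0, 0, 0, 0, -0.06, 0, -0.15, 0, 0, 0, 0, -0.06, 0, -0.15, 0, 0, 0, 0, -0.06, 0, -0.15, 0, 0, 0, 0]
}}

```text
t: 8.93
tool_pos: [0.4481, -0.0348, 0.2295]
orientation: [-3.141, 0.0, -0.001]
force: [-0.4, -0.7, -1.2]
opening: 0.0007
gripper_force: 0.0
```

Run:
```python
from h import *
p,d=robot.read_camera("scene"); cv2.imwrite("pics/s5.png",cv2.resize(p[120:270,170:370,::-1],(720,540)))
P=pts("scene",d); b,g,r=[p[...,i].astype(int) for i in(2,1,0)]
G=(g>r+40)&(g>b+30)
for lo,hi in((-.09,0),(-.2,-.1)):
    q=P[G&(P[...,1]>lo)&(P[...,1]<hi)&(abs(P[...,0]-.5)<.03)]; print("btn",len(q),np.median(q,0).round(4))
```

```text
btn 66 [ 0.5032 -0.0276  0.0771]
btn 60 [ 0.4944 -0.1407  0.0775]
```

View pics/s5.png

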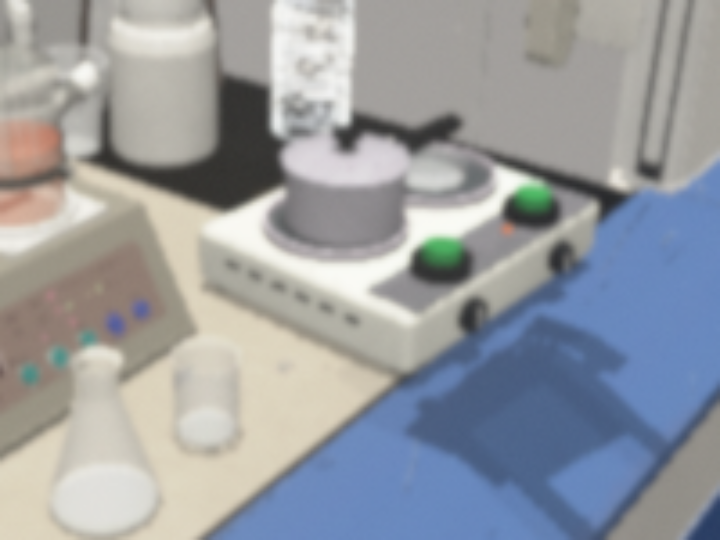

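The pan is upright with its handle across the right plate (end at about 455,122). Both buttons are up (442,250 and 533,197), and the beaker and flask are in place.

```bash
python3 -c "
from plant import robot
print(robot.close_job())"
```

```text
the job is handed in; nothing more can be done
None
```

The job is handed in, with no verdict returned: the pan's handle points across the right plate, the left start button was pressed to its stop and came back up, and in the last picture the pan is upright, both buttons are up, and the dish, beaker and flask look undisturbed.

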